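# Hold the drying canister's lid at its vent mark

### The job

Fit the blue lid on the white drying canister for the book display case: lower its two steel lugs through the notches (white marks on the rim), press it fully down against the spring, then turn it clockwise half-way, until the white line along its knob points at the green vent marks. Stop there, well short of the red marks where the catch clicks; a spring wants to turn the lid back, so finish with the gripper still holding it on green. Leave the other things on the desk where they are.

Things in the scene. Friction and masses are not known exactly. Their poses are not given: they have to be found in the camera images.
- lid_knob (a point): Centre of the blue lid's knob bar, the part to grasp; 37 mm above the desk while the lid stands on it. Bar: 58 mm long along x, 26 mm thick along y, 30 mm high, flat-sided, white line along its top. It stands on a flange 72 mm across, 5 mm thick, whose top is 15 mm below this point. z up. The lid (loose, about 90 g) is the same after a half turn.
- lid: The same lid; origin at the centre of its foot, 37 mm below the knob centre; axes as the knob's. From the foot up: plug 47 mm in diameter, 17 mm long, chamfered; then the flange. Two steel lugs stick out of the plug along +x and -x, under the bar's ends, to 30 mm from the axis, 12 mm wide, 4 to 9 mm above the foot.
- canister: White canister fixed to the desk, 88 mm in diameter (foot 112 mm), 75 mm high. Origin: centre of its underside, z up. Rim marks seen from above: green (vent) at +x and -x; white (notches) 45 degrees anticlockwise of each; red (lock) 45 degrees clockwise. The lid's x goes in on white and turns clockwise 45 degrees to green; 90 would lock it.
- canister_mouth (a point): Centre of the mouth, at the top (z = 75 mm of the canister), axes as the canister's. Mouth ring 5 mm thick, hole 51 mm (2 mm round the plug), notches 3 mm wider than a lug on each side. Fully down, the flange lies on the ring, knob centre 20 mm above this point; the lugs clear the ring's underside only with it less than 23 mm above, and once turned it cannot rise past that.
- lifter (a joint): Brass spring plunger in the middle of the canister, m, 0 up, grows as the lid presses it. It meets the plug about 9 mm before the lid is fully down and pushes up with 2.6 N, rising to 3.7 N fully down (0.009). Without turning, the lid is pushed up again when let go.
- vent_ring (a joint): Sprung ring inside the canister, rad, pushed clockwise by the lugs: 0 at rest; they meet it after 0.14 rad of turning, then it turns with the lid, reading about 0.64 on green. It turns the lid back with 0.13 N m at first, 0.22 N m on green. The catch resists from 0.9 and snaps past a lug at about 1.05 (0.6 N m or more); stop at 1.43.
- ink_bottle: Bystander: glass ink bottle with dark cap, to be left alone; origin at the centre of its underside.
- brass_seal: Bystander: brass seal with black grip, to be left alone; origin at the centre of its underside.
- pocket_watch: Bystander: silver pocket watch, to be left alone; origin at the centre of its underside.
- spectacles: Bystander: folded wire spectacles, to be left alone; origin at the centre of its underside.
Things that resemble listed ones, but are neither listed nor needed, are in the scene too. There is more than one size of the lid; the job needs the smallest.

How it is judged:
By the outcome, as a careful person would: the job done as asked, in the order asked, and still so for the second after the job is handed in, while the arm keeps its last pose, push and grip.
It also fails if it takes over 45 s, if anything falls off the work surface, if the arm or the gripper's body presses on something with over 40 N, if the wrist force passes 120 N, or if a joint passes its speed limit or range.

### The arm

A 6-joint arm with a two-finger parallel gripper is mounted at the origin on a cart in front of the work surface, level with it; the furniture and walls round the work are solid. World frame = base frame: x ahead of the robot, y to its left, z up, the work surface at z = 0. Lengths are in m, angles in rad, forces in N, time in s.
With the tool pointing down it reaches from about 0.35 to 0.85 m from the base axis. Payload 8.1 kg.
Tool frame: the origin (TCP) lies midway between the tips of the shut fingers; the grasp point (between the pads) lies 19 mm behind it; z points along the fingers, y is the line along which they close (so a half turn about z gives the same grasp; the last joint's range is limited). The gripper opens to 93 mm and grips with 3 to 60 N. Pads are 15 mm wide; open, the fingers measure 128 mm over their backs; the gripper's body (75 mm by 188 mm) begins 65 mm behind the grasp point.
Start: joints at [1.139, 0.13, 1.488, -0, 1.523, -0.085], TCP at [0.204, 0.564, 0.219] pointing down, gripper open.
Joint ranges: [-2.96, 2.96], [-0.89, 2.26], [0.02, 2.5], [-1.34, 4.48], [0, 2.73], [-2.66, 2.66]. Speed limits (rad/s): [2.39, 2.39, 2.79, 3.14, 3.14, 3.14].

### API

Orientations are given as a unit quaternion [x, y, z, w].
In Python, from workcell import manip gives the robot as it stands.
- The arm moves only by the tool jog_arm, never from a script. Its argument "commands" is a list of rows, each an object with "gripper": the finger opening in mm, from 0 to 93; "slide": the shift along the tool's x, y, z in units of 50 mm (1.0 is 50 mm), a list of three; "spin": the turn about the tool's z in units of 8 degrees (1.0 is 8 degrees). A call has 1 to 12 rows; each row shifts and turns the commanded pose from where the row before left it, along the tool's axes as they then stand; what a row does not reach is not made up. A row lasts 1/10 s, in which the tool goes at most 50 mm and 8.59 degrees, less where a joint would pass 70% of its speed; a pose out of reach is approached as far as the arm can. A call is refused whole if a number of a shift passes 1 or a number of a turn 1, either way. A call with a gripper value outside its range is refused whole. The fingers move at their own pace and stop on an object; "squeeze" is the grip in N (left out, the last holds). Time passes only in rows, so rows that do not move let the fingers close. It gives the time, the measured TCP pose, the force, the opening and the grip force at its end, in the units of the state.
- manip.get_state(): the state, without advancing time (a new reading comes with each control period).
- manip.read_camera(name): name is "scene" or "top" or "wrist"; returns the picture (400x640x3 uint8, blue, green, red); there is no depth.
- manip.camera_params(name): a dict with "vfov" (degrees; the focal length in pixels is half the picture's height over the tangent of half this angle, whatever the lens; pixels are square), "cx", "cy" (the principal point, pixels), "R" (3x3) and "t" (3): a world point X has camera coordinates R X + t. Camera axes: x right, y down, z forward; pixel columns grow to the right and rows downward; lengths in m; the calibration is good to about 2 mm. A picture is of the moment at which its call begins: read the wrist's pose just before it. camera_params takes no time and is no camera call; for the wrist camera it gives the pose at the moment of the call.
- manip.hand_in(): hands the job in; it is judged then, once.
Trained networks look in the newest picture that a camera, given by its name, has taken for a name from the list of things; names that differ only in an ending like _2 or _b are one class to them, and where a whole thing is asked for, a point or a joint stands for the part that bears it (a point fixed in the world has none). Each returns a list of dicts, best first, with "conf" (0 to 1); they miss things now and then, are a little off and sometimes report something else, mostly with a low value. They report only what shows in the picture. A call takes as long as a camera call. They do not tell look-alikes from the thing itself.
- manip.silhouettes(target, camera): "pixels" (400x640 bool, what is visible of it) and "extent" ([left, top, width, height] in pixels, round what is visible of it).
- manip.tip_of(target, camera): "location" ([column, row] in pixels: a listed point, or the origin of a listed thing).
The state is a dict: "clock": time; "qpos": joint angles; "dq": joint speeds; "joint_torque": joint torques, N m; "ee_pos": TCP position; "tcp_rot": TCP orientation; "contact_force": force on the tool from outside, world axes, zero at the start; "moment": the same for the moment, N m; "finger_gap": finger opening in m; "finger_force": force on a finger pad.
Only numpy, scipy, OpenCV 4.12 (cv2) and the standard library are available. Lean on these libraries where they do the work, as an engineer would, in place of code of your own. Each camera call takes 0.05 s, during which the arm holds its last target. There are 200 camera calls.

## Working session

There is one attempt and no reset: what is moved stays moved. The work goes in short steps, Python scripts to look and compute and a tool call to move; the robot and the scene stay as the last step left them, time stands still between calls to the robot, and variables do not carry over. Pictures are saved under pics/ and viewed, at most 10 in all, crops included, and the job is handed in when it is done.

Besides the shell and the picture viewer there is one more tool, called as name([rows], argument=value, ...), one row to a line, values as JSON. jog_arm: Moves the arm, as the interface text tells. Its arguments: {"type":"object","properties":{"commands":{"type":"array"},"squeeze":{"type":"number"}},"required":["commands"]}

```bash
mkdir -p pics; cat > h.py <<'E'
from workcell import manip
import numpy as np, cv2
def ray(cam,px,P=None):
    P=P or manip.camera_params(cam); f=200/np.tan(np.radians(P['vfov']/2))
    R=np.array(P['R']);t=np.array(P['t'])
    d=R.T@np.array([(px[0]-P['cx'])/f,(px[1]-P['cy'])/f,1]); return -R.T@t,d
def at_z(cam,px,z,P=None):
    c,d=ray(cam,px,P); return c+d*(z-c[2])/d[2]
def proj(cam,X,P=None):
    P=P or manip.camera_params(cam); f=200/np.tan(np.radians(P['vfov']/2))
    q=np.array(P['R'])@X+np.array(P['t']); return np.array([P['cx']+f*q[0]/q[2],P['cy']+f*q[1]/q[2]])
E
python3 - <<'E'
from h import *
s=manip.get_state(); print(s)
for c in ['top','scene']:
    im=manip.read_camera(c); cv2.imwrite(f'pics/{c}0.png',im)
    P=manip.camera_params(c); print(c,P)
    for n,z in [('lid_knob',.037),('canister_mouth',.075),('canister',0),('lid',0)]:
        for d in manip.tip_of(n,c): print(c,n,round(d['conf'],2),np.round(d['location'],1),at_z(c,d['location'],z,P).round(4))
E
```

```text
{'clock': 0.0, 'qpos': array([ 1.13859176e+00,  1.31120428e-01,  1.48921388e+00, -3.45119829e-05,
        1.52302382e+00, -8.53789461e-02]), 'dq': array([ 6.28994006e-04, -5.70572543e-04,  2.16028701e-03, -5.25208080e-04,
        3.29158442e-05,  9.06733891e-04]), 'joint_torque': array([ 4.63032757e-04, -5.59858561e+01, -4.91757596e+01,  7.67517183e-02,
        3.57718708e-02, -1.52463886e-04]), 'ee_pos': array([0.20369743, 0.56378176, 0.21764771]), 'tcp_rot': array([ 1.72544076e-01,  9.85001402e-01, -8.57749972e-04, -2.09241325e-04]), 'contact_force': array([ 0.37654696, -0.33379036, -0.11966487]), 'moment': array([ 0.03001127, -0.01953445,  0.05246945]), 'finger_force': 0.0, 'finger_gap': 0.09284079432670538}
top {'vfov': 50.922360410833925, 'cx': 319.1681817794149, 'cy': 199.3890240133388, 'R': array([[ 0.01148853, -0.99976237,  0.01852602],
       [-0.99599912, -0.01308337, -0.08840005],
       [ 0.08862143, -0.01743631, -0.99591276]]), 't': array([0.03685783, 0.58580802, 1.20529691])}
top lid_knob 0.88 [334.7 262.2] [ 0.4041 -0.0023  0.037 ]
top lid_knob 0.6 [341.2 129.9] [ 0.79
[... 448 characters left out ...]
801535, -0.71607313,  0.00371968],
       [-0.50084156, -0.49191083, -0.71216674],
       [ 0.51179322,  0.49524035, -0.7020005 ]]), 't': array([-0.39393716,  0.37006175,  0.58272865])}
scene lid_knob 0.92 [388. 185.] [ 0.8023 -0.0247  0.037 ]
scene lid_knob 0.86 [260.3 270.6] [0.4095 0.0042 0.037 ]
scene lid_knob 0.67 [290.6 229.6] [0.5282 0.0412 0.037 ]
scene canister_mouth 0.6 [248.4 175.5] [0.5542 0.2166 0.075 ]
scene canister_mouth 0.5 [251.9 193. ] [0.5207 0.1618 0.075 ]
scene canister 0.83 [250.4 194.4] [0.5595 0.2293 0.    ]
scene lid 0.79 [261.8 287.3] [ 0.3992 -0.0073  0.    ]
scene lid 0.69 [295.7 241. ] [0.5338 0.0323 0.    ]
scene lid 0.67 [381.4 196.3] [ 0.792  -0.0176  0.    ]
```

View pics/top0.png

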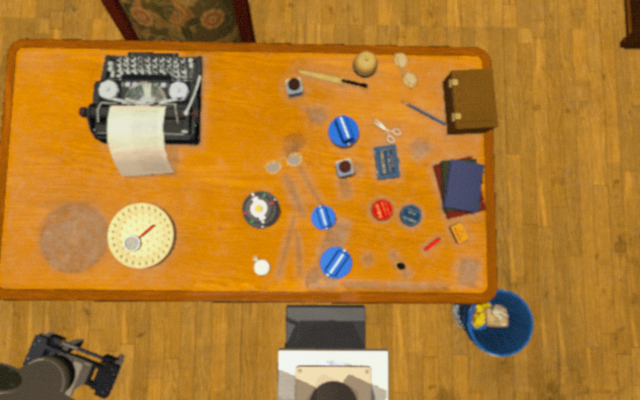

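View pics/scene0.png

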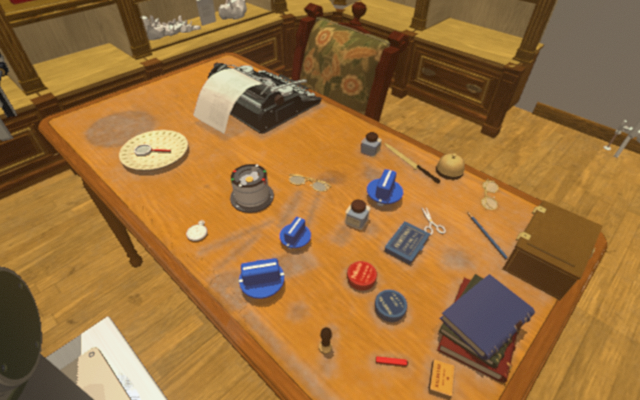

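Lid candidates in the top picture are (344,131), (323,217) and (337,262). They match scene (385,188), (295,233) and (262,277). The blue tin at (411,215) has no knob. The one at top (323,217) is clearly the smallest. The canister is at top (261,209). I'll check both in one close crop.

```bash
python3 - <<'E'
from h import *
im=cv2.imread('pics/top0.png'); 
a=cv2.resize(im[180:290,235:365],None,fx=6,fy=6,interpolation=cv2.INTER_CUBIC)[:600,:780]
cv2.imwrite('pics/crop0.png',a)
P=manip.camera_params('top')
# flange diameters and bar lines
hsv=cv2.cvtColor(im,cv2.COLOR_BGR2HSV)
blue=cv2.inRange(hsv,(105,150,60),(125,255,255))
n,l,st,c=cv2.connectedComponentsWithStats(blue)
for i in range(1,n):
    if st[i,4]>100: print(st[i],c[i],at_z('top',c[i],.02,P).round(3),'diam mm',(st[i,2:4]*1.2/(200/np.tan(np.radians(25.46)))*1000).round())
E
```

```text
[329 116  29  30 532] [342.80075188 131.41917293] [ 0.791 -0.024  0.02 ] diam mm [83. 86.]
[322 207  13  20 141] [328.64539007 215.60992908] [0.538 0.016 0.02 ] diam mm [37. 57.]
[312 208  13  21 151] [317.48344371 218.9602649 ] [0.528 0.048 0.02 ] diam mm [37. 60.]
[321 248  21  25 306] [329.74183007 258.19934641] [0.414 0.011 0.02 ] diam mm [60. 71.]
[330 252  21  25 249] [342.2248996  266.65060241] [ 0.391 -0.025  0.02 ] diam mm [60. 71.]
[ 464  291   68   65 1655] [503.19093656 326.5305136 ] [ 0.224 -0.492  0.02 ] diam mm [194. 186.]
```

View pics/crop0.png

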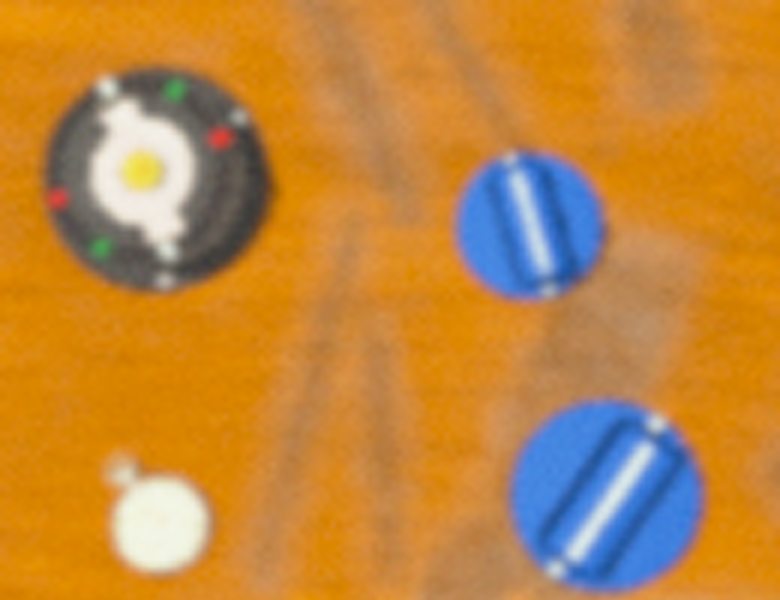

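The crop confirms it. The smallest lid is at crop (530,225), about 72 mm across, with its white line near-vertical in the image. The larger lid is at (607,495). The canister's mouth is at crop (138,168): white marks at (107,87) and (167,247), green at (175,90) and (101,247), red at (221,139) and (58,199). I'm moving over the canister for a close look.

jog_arm([
  {"gripper":93,"slide":[-0.7,-0.35,-0.1],"spin":0},
  {"gripper":93,"slide":[-0.7,-0.35,-0.1],"spin":0},
  {"gripper":93,"slide":[-0.7,-0.35,-0.1],"spin":0},
  {"gripper":93,"slide":[-0.7,-0.35,-0.1],"spin":0},
  {"gripper":93,"slide":[-0.7,-0.35,-0.1],"spin":0},
  {"gripper":93,"slide":[-0.7,-0.35,-0.1],"spin":0},
  {"gripper":93,"slide":[-0.7,-0.35,0],"spin":0},
  {"gripper":93,"slide":[-0.7,-0.35,0],"spin":0},
  {"gripper":93,"slide":[-0.7,-0.35,0],"spin":0},
  {"gripper":93,"slide":[-0.7,-0.35,0],"spin":0},
  {"gripper":93,"slide":[-0.7,-0.35,0],"spin":0},
  {"gripper":93,"slide":[0,0,0],"spin":0},
])

```text
clock: 1.7
ee_pos: [0.5032, 0.2488, 0.2485]
tcp_rot: [0.175, 0.985, -0.001, 0.001]
contact_force: [-0.9, -0.5, 0.2]
finger_gap: 0.0934
finger_force: 0.0
```

```bash
python3 - <<'E'
from h import *
s=manip.get_state(); print(s['clock'],s['ee_pos'],s['tcp_rot'])
P=manip.camera_params('wrist'); im=manip.read_camera('wrist'); cv2.imwrite('pics/w1.png',im)
np.save('w1P.npy',P,allow_pickle=True); print(P, -P['R'].T@P['t'])
for n,z in [('lid_knob',.037),('canister_mouth',.075)]:
    for d in manip.tip_of(n,'wrist'): print(n,round(d['conf'],2),np.round(d['location'],1),at_z('wrist',d['location'],z,P).round(4))
E
```

```text
1.7 [0.5031666  0.24884188 0.24850634] [ 1.74730053e-01  9.84616054e-01 -5.69794411e-04  5.56272390e-04]
{'vfov': 62.26930841934413, 'cx': 323.393363195613, 'cy': 198.288624766265, 'R': array([[ 3.44971402e-01,  9.38612848e-01, -8.07724757e-04],
       [ 9.05279552e-01, -3.32492762e-01,  2.64419167e-01],
       [ 2.47918664e-01, -9.19482674e-02, -9.64407513e-01]]), 't': array([-0.40730697, -0.4123035 ,  0.31662493])} [0.43526195 0.27432873 0.41404742]
lid_knob 0.78 [171.6 254.2] [0.5348 0.0371 0.037 ]
lid_knob 0.75 [ 79.5 167.4] [ 0.4007 -0.0126  0.037 ]
canister_mouth 0.73 [315.3 233.1] [0.5564 0.2201 0.075 ]
```

View pics/w1.png

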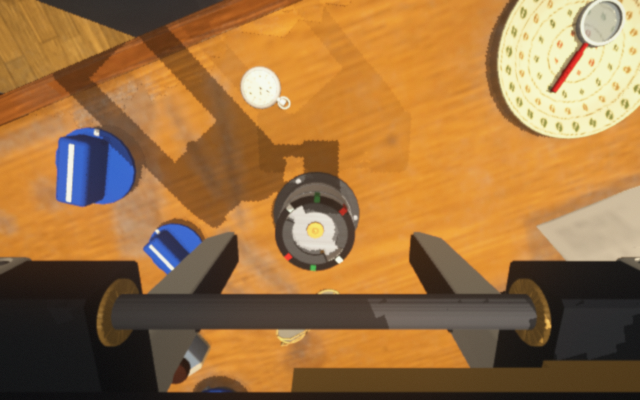

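The wrist view shows the canister mouth at about (315,232). Its marks are green (316,198)/(313,267), red (344,211)/(287,257) and white (291,209)/(340,260). The small lid is at (172,250), partly behind a finger. Next I'll measure the marks precisely.

```bash
python3 - <<'E'
from h import *
Pw=np.load('w1P.npy',allow_pickle=True).item(); Pt=manip.camera_params('top')
def blob(im,near,col,r=5):
    x,y=map(int,near); h=cv2.cvtColor(im,cv2.COLOR_BGR2HSV).astype(int)[y-r:y+r+1,x-r:x+r+1]
    H,S,V=h[...,0],h[...,1],h[...,2]
    w={'g':((H>40)&(H<85))*S*(S>70)*V,'r':((H<8)|(H>172))*S*(S>110)*V,'w':(S<60)*np.clip(V-150,0,None)}[col].astype(float)
    yy,xx=np.mgrid[y-r:y+r+1,x-r:x+r+1]; return np.array([(w*xx).sum(),(w*yy).sum()])/w.sum()
T=lambda a:(235+a[0]/6,180+a[1]/6)
for cam,f,P,M,r in [('wrist','w1',Pw,{'g':[(316,198),(313,267)],'r':[(344,211),(287,257)],'w':[(291,209),(340,260)]},5),
  ('top','top0',Pt,{'g':[T((175,90)),T((101,247))],'r':[T((221,139)),T((58,199))],'w':[T((107,87)),T((167,247))]},2)]:
    im=cv2.imread(f'pics/{f}.png')
    for c in 'gwr':
        a,b=[blob(im,p,c,r) for p in M[c]]
        A,B=at_z(cam,a,.075,P),at_z(cam,b,.075,P); d=A-B
        print(cam,c,a.round(1),b.round(1),'mid',((A+B)/2).round(4)[:2],'len',np.linalg.norm(d).round(4),'ang',np.degrees(np.arctan2(d[1],d[0])).round(1)%180)
im=cv2.imread('pics/top0.png')
a,b=[np.array(T(p)) for p in [(516,176),(545,273)]]
hs=cv2.cvtColor(im,cv2.COLOR_BGR2HSV)
m=np.zeros(im.shape[:2],np.uint8); m[200:232,308:340]=255
w=((hs[...,1]<110)&(hs[...,2]>150)&(m>0)); ys,xs=np.nonzero(w); print(len(xs),list(zip(xs,ys)))
A,B=at_z('top',a,.052,Pt),at_z('top',b,.052,Pt);d=A-B;print('lid line top',((A+B)/2).round(4),np.degrees(np.arctan2(d[1],d[0])),np.linalg.norm(d))
E
```

```text
wrist g [316.6 197.8] [312.8 267.1] mid [0.5566 0.2192] len 0.0811 ang 156.4
wrist w [292.1 210.8] [338.6 259.3] mid [0.5593 0.2196] len 0.0761 ang 21.5
wrist r [342.9 210.6] [287.9 256.3] mid [0.5571 0.2194] len 0.0807 ang 111.3
top g [263.6 194.5] [251.5 220.8] mid [0.5555 0.2172] len 0.0808 ang 156.6
top w [252.6 194.5] [261.9 220. ] mid [0.5566 0.2181] len 0.0765 ang 21.1
top r [271.4 202.6] [244.1 212.6] mid [0.5556 0.2166] len 0.0808 ang 111.0
152 [(np.int64(319), np.int64(205)), (np.int64(320), np.int64(205)), (np.int64(325), np.int64(205)), (np.int64(326), np.int64(205)), (np.int64(317), np.int64(206)), (np.int64(318), np.int64(206)), (np.int64(319), np.int64(206)), (np.int64(320), np.int64(206)), (np.int64(321), np.int64(206)), (np.int64(325), np.int64(206)), (np.int64(326), np.int64(206)), (np.int64(327), np.int64(206)), (np.int64(328), np.int64(206)), (np.int64(315), np.int64(207)), (np.int64(316), np.int64(207)), (np.int64(317), np.int64(207)), (np.int64(319), np.int64(207)), (np.int64(320), np.int64(207)), (np.int64(328), np.int64(207)), (np.int64(329), np.int64(207)), (
[... 3598 characters left out ...]
 np.int64(227)), (np.int64(316), np.int64(228)), (np.int64(317), np.int64(228)), (np.int64(318), np.int64(228)), (np.int64(325), np.int64(228)), (np.int64(326), np.int64(228)), (np.int64(327), np.int64(228)), (np.int64(330), np.int64(228)), (np.int64(318), np.int64(229)), (np.int64(320), np.int64(229)), (np.int64(321), np.int64(229)), (np.int64(322), np.int64(229)), (np.int64(323), np.int64(229)), (np.int64(324), np.int64(229)), (np.int64(325), np.int64(229)), (np.int64(326), np.int64(229)), (np.int64(327), np.int64(229)), (np.int64(328), np.int64(229)), (np.int64(323), np.int64(230)), (np.int64(324), np.int64(230))]
lid line top [0.5315 0.0318 0.052 ] 17.264041657012605 0.048191860901319404
```

jog_arm([
  {"gripper":93,"slide":[-0.34,-0.65,0],"spin":0},
  {"gripper":93,"slide":[-0.34,-0.65,0],"spin":0},
  {"gripper":93,"slide":[-0.34,-0.65,0],"spin":0},
  {"gripper":93,"slide":[-0.34,-0.65,0],"spin":0},
  {"gripper":93,"slide":[-0.34,-0.65,0],"spin":0},
  {"gripper":93,"slide":[-0.34,-0.65,0],"spin":0},
  {"gripper":93,"slide":[0,0,0.2],"spin":-0.93},
  {"gripper":93,"slide":[0,0,0.2],"spin":-0.93},
  {"gripper":93,"slide":[0,0,0.2],"spin":-0.93},
  {"gripper":93,"slide":[0,0,0.2],"spin":-0.93},
  {"gripper":93,"slide":[0,0,0.2],"spin":-0.93},
  {"gripper":93,"slide":[0,0,0],"spin":0},
])

```text
clock: 3.05
ee_pos: [0.5289, 0.0358, 0.1972]
tcp_rot: [-0.153, 0.988, 0.0, -0.001]
contact_force: [-0.3, 0.0, -0.1]
finger_gap: 0.0935
finger_force: 0.0
```

```bash
cat >> h.py <<'E'
from scipy.spatial.transform import Rotation as Ro
def move(pos,yaw):
    """needed tool-frame slide units (before the spin) and spin units, plus tilt"""
    s=manip.get_state(); R=Ro.from_quat(s['tcp_rot']).as_matrix()
    y=np.degrees(np.arctan2(R[1,0],R[0,0])); dy=(yaw-y+180)%360-180
    print('t',s['clock'],'pos',s['ee_pos'].round(4),'yaw',y.round(2),'z',R[:,2].round(3),'q6',s['qpos'][5].round(2),'F',s['contact_force'].round(1),'M',s['moment'].round(2))
    print('slide',(R.T@(np.array(pos)-s['ee_pos'])/.05).round(3),'spin',-dy/8)
E
python3 - <<'E'
from h import *
move([.5315,.032,.2],197.3)
P=manip.camera_params('wrist'); im=manip.read_camera('wrist'); cv2.imwrite('pics/w2.png',im)
np.save('w2P.npy',P,allow_pickle=True)
for d in manip.tip_of('lid_knob','wrist'): print(round(d['conf'],2),np.round(d['location'],1),at_z('wrist',d['location'],.037,P).round(4))
E
```

```text
t 3.05 pos [0.5289 0.0358 0.1972] yaw -162.44 z [-0.003  0.    -1.   ] q6 -1.91 F [-0.3  0.  -0.1] M [ 0.03  0.01 -0.04]
slide [-0.026 -0.088 -0.057] spin 0.03291908724089865
0.89 [208.  383.7] [ 0.8062 -0.0219  0.037 ]
0.75 [324.3 185.6] [0.5316 0.0377 0.037 ]
0.74 [318.   38.3] [ 0.4034 -0.0088  0.037 ]
```

View pics/w2.png

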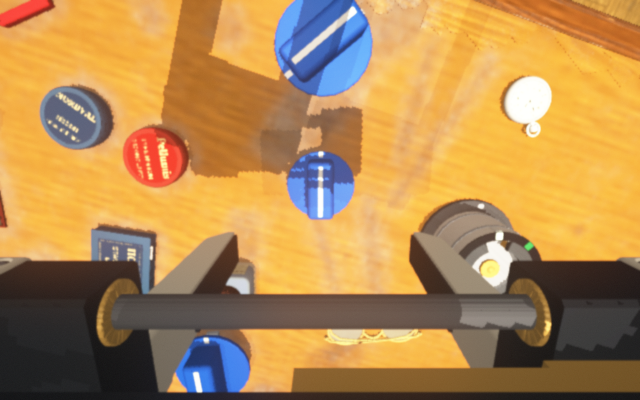

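The wrist view shows the small lid at (321,187) between the fingers. Its white line is vertical at column ~320, rows 165–218, so the yaw is right. The canister is at the right, at (490,265).

```bash
python3 - <<'E'
from h import *
P=np.load('w2P.npy',allow_pickle=True).item(); im=cv2.imread('pics/w2.png')
h=cv2.cvtColor(im,cv2.COLOR_BGR2HSV); w=(h[...,1]<120)&(h[...,2]>100)
m=np.zeros(w.shape,bool); m[160:222,308:334]=1; n,l,st,c=cv2.connectedComponentsWithStats((w&m).astype(np.uint8))
for i in range(1,n):
    if st[i,4]>15:
        ys,xs=np.nonzero(l==i); v=cv2.fitLine(np.c_[xs,ys].astype(np.float32),2,0,.01,.01).ravel()
        s=1 if v[1]>0 else -1; y0,y1=ys.min()-.5,ys.max()+.5
        f=lambda y:(v[2]+v[0]/v[1]*(y-v[3]),y)
        A,B=at_z('wrist',f(y0),.052,P),at_z('wrist',f(y1),.052,P); d=B-A
        print(st[i],f(y0),f(y1),'mid',((A+B)/2).round(4),'ang',np.degrees(np.arctan2(d[1],d[0])).round(2),np.linalg.norm(d).round(4))
b=cv2.inRange(h,(100,120,30),(130,255,255)); b[:,:285]=0;b[:,356:]=0;b[:145]=0;b[225:]=0
ys,xs=np.nonzero(b); print(xs.min(),xs.max(),ys.min(),ys.max())
for z in (.017,.022): print(at_z('wrist',((xs.min()+xs.max())/2,187),z,P))
E
```

```text
[308 160  26  33 130] (np.float64(321.17558693264436), np.float64(159.5)) (np.float64(338.7156016764493), np.float64(192.5)) mid [0.5179 0.0391 0.052 ] ang 45.32 0.0363
[308 166  26  55 444] (np.float64(319.67590908167415), np.float64(165.5)) (np.float64(320.45805939586364), np.float64(220.5)) mid [0.5371 0.0351 0.052 ] ang 18.15 0.055
[308 181   4   7  19] (np.float64(308.7738320856556), np.float64(180.5)) (np.float64(309.29245971433966), np.float64(187.5)) mid [0.5312 0.0222 0.052 ] ang 21.0 0.0069
288 352 152 217
[0.53876818 0.0352576  0.017     ]
[0.5376377  0.03494907 0.022     ]
```

```bash
cat >> h.py <<'E'
def overlay(cam,P,im,c,ang,box,k,out,z0=0):
    """draw flange circle and bar top of a lid with foot at z0, centre c"""
    x0,y0,x1,y1=box; a=cv2.resize(im[y0:y1,x0:x1],None,fx=k,fy=k,interpolation=cv2.INTER_NEAREST)
    u=np.array([np.cos(np.radians(ang)),np.sin(np.radians(ang))]); v=np.array([-u[1],u[0]])
    def draw(pts,z,col):
        q=np.array([proj(cam,np.r_[np.array(c)+p,z+z0],P) for p in pts]); q=((q-[x0,y0]+.5)*k)
        cv2.polylines(a,[q.astype(np.int32)],True,col,1)
    t=np.linspace(0,2*np.pi,60)
    draw([.036*np.array([np.cos(i),np.sin(i)]) for i in t],.022,(0,255,255))
    draw([u*.029*i+v*.013*j for i,j in [(1,1),(1,-1),(-1,-1),(-1,1)]],.052,(0,255,0))
    cv2.imwrite(out,a)
E
python3 - <<'E'
from h import *
P=np.load('w2P.npy',allow_pickle=True).item(); im=cv2.imread('pics/w2.png')
overlay('wrist',P,im,(.5345,.0342),17.8,(275,140,367,230),6,'/tmp/a.png')
overlay('top',manip.camera_params('top'),cv2.imread('pics/top0.png'),(.5345,.0342),17.8,(308,202,338,232),8,'/tmp/b.png')
a,b=cv2.imread('/tmp/a.png'),cv2.imread('/tmp/b.png'); o=np.zeros((540,800,3),np.uint8); o[:a.shape[0],:a.shape[1]]=a; o[:b.shape[0],555:555+b.shape[1]]=b; cv2.imwrite('pics/ov.png',o)
E
```

```text
(no output)
```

View pics/ov.png

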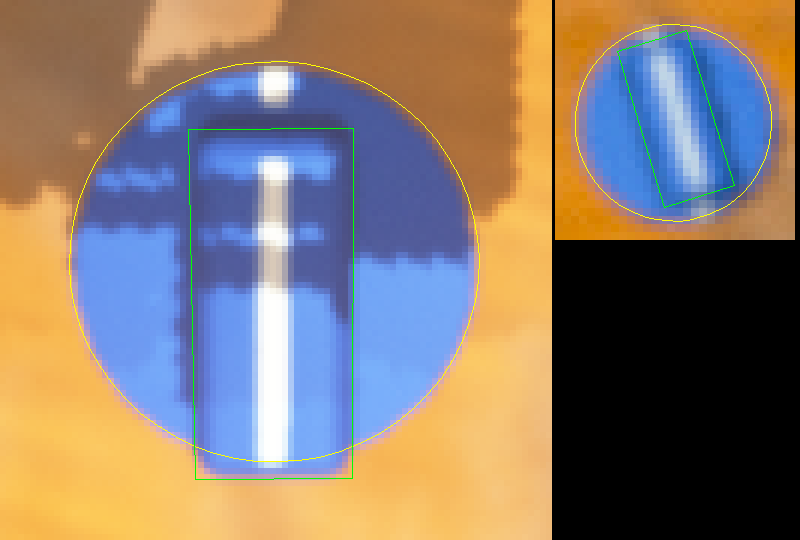

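jog_arm([
  {"gripper":93,"slide":[-0.1,-0.065,0.4],"spin":-0.03},
  {"gripper":93,"slide":[0,0,0.5],"spin":0},
  {"gripper":93,"slide":[0,0,0.5],"spin":0},
  {"gripper":93,"slide":[0,0,0.5],"spin":0},
  {"gripper":93,"slide":[0,0,0.4],"spin":0},
  {"gripper":93,"slide":[0,0,0.3],"spin":0},
  {"gripper":93,"slide":[0,0,0.2],"spin":0},
  {"gripper":93,"slide":[0,0,0],"spin":0},
  {"gripper":93,"slide":[0,0,0],"spin":0},
])

```text
clock: 4.05
ee_pos: [0.5366, 0.0328, 0.0595]
tcp_rot: [-0.152, 0.988, -0.0, 0.001]
contact_force: [-0.9, 0.2, 1.3]
finger_gap: 0.093
finger_force: 0.0
```

```bash
python3 -c "
from h import *
move([.5345,.0342,.026],197.8)"
```

```text
t 4.05 pos [0.5366 0.0328 0.0595] yaw -162.46 z [ 0.001 -0.    -1.   ] q6 -1.91 F [-0.9  0.2  1.3] M [ 0.08  0.04 -0.05]
slide [0.032 0.04  0.67 ] spin -0.03238790203559461
```

jog_arm([
  {"gripper":93,"slide":[0.02,0.02,0.3],"spin":-0.03},
  {"gripper":93,"slide":[0,0,0.25],"spin":0},
  {"gripper":93,"slide":[0,0,0.1],"spin":0},
  {"gripper":93,"slide":[0,0,0],"spin":0},
])

```text
clock: 4.45
ee_pos: [0.5334, 0.0334, 0.0245]
tcp_rot: [-0.155, 0.988, 0.0, -0.001]
contact_force: [0.5, -0.7, 0.3]
finger_gap: 0.093
finger_force: 0.0
```

```bash
python3 -c "
from h import *
move([.5345,.0342,.026],197.8)"
```

```text
t 4.45 pos [0.5334 0.0334 0.0245] yaw -162.2 z [-0.003  0.    -1.   ] q6 -1.91 F [ 0.5 -0.7  0.3] M [ 0.07 -0.01  0.01]
slide [-0.026  0.008 -0.03 ] spin 0.0006174324755647831
```

jog_arm([
  {"gripper":10,"slide":[0,0,0],"spin":0},
  {"gripper":10,"slide":[0,0,0],"spin":0},
  {"gripper":10,"slide":[0,0,0],"spin":0},
  {"gripper":10,"slide":[0,0,0],"spin":0},
  {"gripper":10,"slide":[0,0,0],"spin":0},
  {"gripper":10,"slide":[0,0,0],"spin":0},
  {"gripper":10,"slide":[0,0,0],"spin":0},
  {"gripper":10,"slide":[0,0,0],"spin":0},
], squeeze=50)

```text
clock: 5.25
ee_pos: [0.5347, 0.0334, 0.0261]
tcp_rot: [-0.155, 0.988, 0.0, 0.0]
contact_force: [0.1, 0.7, -0.3]
finger_gap: 0.0336
finger_force: 0.0
```

jog_arm([
  {"gripper":0,"slide":[0,0,0],"spin":0},
  {"gripper":0,"slide":[0,0,0],"spin":0},
  {"gripper":0,"slide":[0,0,0],"spin":0},
  {"gripper":0,"slide":[0,0,0],"spin":0},
])

```text
clock: 5.65
ee_pos: [0.5347, 0.0334, 0.0261]
tcp_rot: [-0.155, 0.988, 0.0, -0.0]
contact_force: [0.9, 0.7, -0.2]
finger_gap: 0.0255
finger_force: 50.0
```

jog_arm([
  {"gripper":0,"slide":[0,0,-0.3],"spin":0},
  {"gripper":0,"slide":[0,0,-0.7],"spin":0},
  {"gripper":0,"slide":[0,0,-0.8],"spin":0},
  {"gripper":0,"slide":[0,0,-0.8],"spin":0},
  {"gripper":0,"slide":[-0.2,0.2,-0.6],"spin":0},
  {"gripper":0,"slide":[-0.5,0.5,-0.3],"spin":0},
  {"gripper":0,"slide":[-0.5,0.6,0],"spin":0},
  {"gripper":0,"slide":[-0.6,0.6,0],"spin":0},
  {"gripper":0,"slide":[-0.6,0.6,0],"spin":0},
  {"gripper":0,"slide":[-0.5,0.5,0],"spin":0},
  {"gripper":0,"slide":[-0.45,0.5,0],"spin":-0.43},
  {"gripper":0,"slide":[0,0,0],"spin":0},
])

```text
clock: 6.85
ee_pos: [0.6408, 0.2551, 0.2011]
tcp_rot: [-0.187, 0.982, 0.001, -0.0]
contact_force: [-0.8, 0.8, -0.3]
finger_gap: 0.0259
finger_force: 50.0
```

jog_arm([
  {"gripper":0,"slide":[0,0,0],"spin":0},
  {"gripper":0,"slide":[0,0,0],"spin":0},
])

```text
clock: 7.05
ee_pos: [0.6405, 0.2504, 0.2017]
tcp_rot: [-0.184, 0.983, -0.0, 0.0]
contact_force: [-0.1, 0.2, -0.6]
finger_gap: 0.0258
finger_force: 50.0
```

```bash
python3 - <<'E'
from h import *
move([.64,.251,.2],201.4)
P=manip.camera_params('wrist'); im=manip.read_camera('wrist'); cv2.imwrite('pics/w3.png',im)
np.save('w3P.npy',P,allow_pickle=True); print(manip.get_state()['finger_gap'])
E
```

```text
t 7.05 pos [0.6405 0.2504 0.2017] yaw -158.8 z [ 0. -0. -1.] q6 -1.64 F [-0.1  0.2 -0.6] M [ 0.02 -0.01 -0.01]
slide [0.005 0.014 0.034] spin -0.025389276265769922
0.025564742622229002
```

View pics/w3.png

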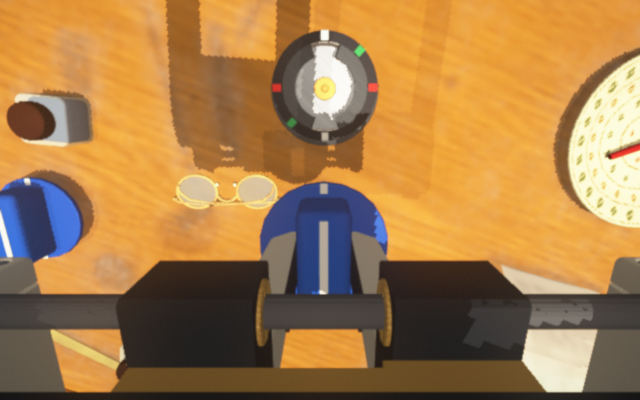

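The view shows the canister at (325,88), white marks at (324,36)/(325,137), which lie along the same image column as the held lid's line at column 323. The lid's flange front edge is at (324,184). Next I'll measure the lid relative to the mouth in this one picture.

```bash
python3 - <<'E'
from h import *
from scipy.optimize import least_squares
P=np.load('w3P.npy',allow_pickle=True).item(); im=cv2.imread('pics/w3.png')
h=cv2.cvtColor(im,cv2.COLOR_BGR2HSV).astype(int)
def blob(near,col,r=7):
    x,y=near; H,S,V=[h[y-r:y+r+1,x-r:x+r+1,i] for i in range(3)]
    w={'g':((H>40)&(H<85)&(S>90)),'r':(((H<8)|(H>172))&(S>130)),'w':(S<50)&(V>115)}[col].astype(float)
    yy,xx=np.mgrid[y-r:y+r+1,x-r:x+r+1]; return np.array([(w*xx).sum(),(w*yy).sum()])/w.sum()
for c,p in {'g':[(360,51),(291,122)],'r':[(276,88),(373,87)],'w':[(324,35),(325,137)]}.items():
    a,b=[blob(q,c) for q in p]; A,B=at_z('wrist',a,.075,P),at_z('wrist',b,.075,P); d=A-B
    print(c,a.round(1),b.round(1),((A+B)/2)[:2].round(4),np.linalg.norm(d).round(4),np.degrees(np.arctan2(d[1],d[0])).round(1))
zf=.2015-.026+.022
m=cv2.inRange(h.astype(np.uint8),(100,100,25),(130,255,255)); m[:, :255]=0; m[:,395:]=0; m[:170]=0
pts=[]
for x in range(275,378):
    if 316<x<332: continue
    ys=np.nonzero(m[:,x])[0]; pts.append(at_z('wrist',(x,ys.min()-.5),zf,P)[:2])
pts=np.array(pts)
for z in (zf,):
    s=least_squares(lambda c:np.hypot(*(pts-c[:2]).T)-c[2],[.64,.25,.036],loss='soft_l1',f_scale=.0005); print('circle free',s.x.round(4))
    s=least_squares(lambda c:np.hypot(*(pts-c[:2]).T)-.036,[.64,.25],loss='soft_l1',f_scale=.0005); print('circle r fixed',s.x.round(4))
for x in (.0345,):pass
w=(h[...,1]<110)&(h[...,2]>110); w[:215]=0; w[285:]=0; w[:,:312]=0; w[:,336:]=0
ys,xs=np.nonzero(w); v=np.polyfit(ys,xs,1); A=at_z('wrist',(np.polyval(v,220),220),zf+.03,P);B=at_z('wrist',(np.polyval(v,280),280),zf+.03,P)
d=A-B; print('line',len(xs),v,A.round(4),B.round(4),np.degrees(np.arctan2(d[1],d[0])))
print(manip.get_state()['ee_pos'],manip.get_state()['clock'])
E
```

```text
g [359.   50.5] [291.4 122.3] [0.5574 0.2189] 0.0804 156.4
r [276.4  87.3] [372.5  87. ] [0.5572 0.219 ] 0.0806 -68.7
w [324.4  35.5] [324.8 136.9] [0.5579 0.2194] 0.0808 -158.5
circle free [0.6404 0.2502 0.0341]
circle r fixed [0.6424 0.2508]
line 643 [9.28420036e-04 3.23255607e+02] [0.6182 0.2417 0.2275] [0.6459 0.2524 0.2275] -158.80414352372858
[0.64055225 0.25017631 0.20178862] 7.1
```

jog_arm([
  {"gripper":0,"slide":[0.3,0,0],"spin":-0.02},
  {"gripper":0,"slide":[0.4,0.02,0],"spin":0},
  {"gripper":0,"slide":[0.4,0,0],"spin":0},
  {"gripper":0,"slide":[0.4,0,0],"spin":0},
  {"gripper":0,"slide":[0.29,0,0.2],"spin":0},
  {"gripper":0,"slide":[0,0,0.4],"spin":0},
  {"gripper":0,"slide":[0,0,0.4],"spin":0},
  {"gripper":0,"slide":[0,0,0.4],"spin":0},
  {"gripper":0,"slide":[0,0,0.3],"spin":0},
  {"gripper":0,"slide":[0,0,0],"spin":0},
  {"gripper":0,"slide":[0,0,0],"spin":0},
])

```text
clock: 8.2
ee_pos: [0.557, 0.2191, 0.1166]
tcp_rot: [-0.185, 0.983, -0.0, 0.0]
contact_force: [-0.4, -0.1, -0.2]
finger_gap: 0.026
finger_force: 50.0
```

```bash
python3 -c "
from h import *
move([.5569,.2187,.115],201.4)"
```

```text
t 8.2 pos [0.557  0.2191 0.1166] yaw -158.63 z [ 0. -0. -1.] q6 -1.65 F [-0.4 -0.1 -0.2] M [ 0.01 -0.03 -0.02]
slide [ 0.005 -0.007  0.033] spin -0.0037636517213428533
```

jog_arm([
  {"gripper":0,"slide":[0,0,0.1],"spin":0},
  {"gripper":0,"slide":[0,0,0.1],"spin":0},
  {"gripper":0,"slide":[0,0,0.08],"spin":0},
  {"gripper":0,"slide":[0,0,0.08],"spin":0},
  {"gripper":0,"slide":[0,0,0.06],"spin":0},
  {"gripper":0,"slide":[0,0,0],"spin":0},
])

```text
clock: 8.8
ee_pos: [0.5565, 0.2194, 0.0944]
tcp_rot: [-0.186, 0.983, -0.0, -0.001]
contact_force: [0.8, 0.4, -1.2]
finger_gap: 0.0259
finger_force: 50.0
```

```bash
python3 -c "
from h import *
move([.5569,.2187,.084],201.4)"
```

```text
t 8.8 pos [0.5565 0.2194 0.0944] yaw -158.59 z [-0.001 -0.    -1.   ] q6 -1.65 F [ 0.8  0.4 -1.2] M [ 0.05  0.03 -0.02]
slide [-0.003 -0.016  0.208] spin 0.0014940218711245734
```

jog_arm([
  {"gripper":0,"slide":[0,0,0.06],"spin":0},
  {"gripper":0,"slide":[0,0,0.06],"spin":0},
  {"gripper":0,"slide":[0,0,0.04],"spin":0},
  {"gripper":0,"slide":[0,0,0],"spin":0},
])

```text
clock: 9.2
ee_pos: [0.5572, 0.2196, 0.0872]
tcp_rot: [-0.186, 0.983, 0.0, 0.0]
contact_force: [0.2, -0.1, 1.0]
finger_gap: 0.026
finger_force: 50.0
```

jog_arm([
  {"gripper":0,"slide":[0,0,0.04],"spin":0},
  {"gripper":0,"slide":[0,0,0.03],"spin":0},
  {"gripper":0,"slide":[0,0,0],"spin":0},
])

```text
clock: 9.5
ee_pos: [0.5573, 0.2196, 0.0841]
tcp_rot: [-0.186, 0.983, 0.0, 0.0]
contact_force: [-0.9, -0.5, 4.0]
finger_gap: 0.0259
finger_force: 50.0
```

jog_arm([
  {"gripper":0,"slide":[0,0,0.03],"spin":0},
  {"gripper":0,"slide":[0,0,0.02],"spin":0},
  {"gripper":0,"slide":[0,0,0],"spin":0},
  {"gripper":0,"slide":[0,0,0],"spin":0},
])

```text
clock: 9.9
ee_pos: [0.5574, 0.2197, 0.0841]
tcp_rot: [-0.186, 0.983, -0.0, 0.001]
contact_force: [-10.2, -3.7, 23.1]
finger_gap: 0.0255
finger_force: 50.0
```

jog_arm([
  {"gripper":0,"slide":[0.015,0,-0.02],"spin":0},
  {"gripper":0,"slide":[0,0,0],"spin":0},
  {"gripper":0,"slide":[0,0,0],"spin":0},
])

```text
clock: 10.2
ee_pos: [0.5573, 0.2196, 0.0841]
tcp_rot: [-0.186, 0.983, 0.0, 0.001]
contact_force: [-2.4, 0.1, 12.8]
finger_gap: 0.0258
finger_force: 50.0
```

```bash
python3 -c "
from h import *
move([.5569,.2187,.084],156.4)"
```

```text
t 10.2 pos [0.5573 0.2196 0.0841] yaw -158.58 z [ 0.003  0.001 -1.   ] q6 -1.65 F [-2.4  0.1 12.8] M [-0.06  0.53  0.01]
slide [ 0.015 -0.015  0.002] spin 5.627220967731432
```

jog_arm([
  {"gripper":0,"slide":[0,0,0],"spin":0.3},
  {"gripper":0,"slide":[0,0,0],"spin":0.4},
  {"gripper":0,"slide":[0,0,0],"spin":0.4},
  {"gripper":0,"slide":[0,0,0],"spin":0.4},
  {"gripper":0,"slide":[0,0,0],"spin":0.4},
  {"gripper":0,"slide":[0,0,0],"spin":0.1},
  {"gripper":0,"slide":[0,0,0],"spin":0},
])

```text
clock: 10.9
ee_pos: [0.5577, 0.219, 0.0841]
tcp_rot: [-0.047, 0.999, -0.0, 0.002]
contact_force: [-0.2, -3.8, 12.0]
finger_gap: 0.0258
finger_force: 50.0
```

```bash
python3 -c "
from h import *
move([.5569,.2187,.084],156.4)"
```

```text
t 10.9 pos [0.5577 0.219  0.0841] yaw -174.62 z [ 0.003 -0.    -1.   ] q6 -1.38 F [-0.2 -3.8 12. ] M [-0.52  0.23  0.14]
slide [ 0.017 -0.005  0.002] spin 3.6228081200577407
```

Turning cleanly, with the spring moment showing at 0.14 N m. I'll continue to green.

jog_arm([
  {"gripper":0,"slide":[0,0,0],"spin":0.4},
  {"gripper":0,"slide":[0,0,0],"spin":0.4},
  {"gripper":0,"slide":[0,0,0],"spin":0.4},
  {"gripper":0,"slide":[0,0,0],"spin":0.4},
  {"gripper":0,"slide":[0,0,0],"spin":0.4},
  {"gripper":0,"slide":[0,0,0],"spin":0.4},
  {"gripper":0,"slide":[0,0,0],"spin":0.4},
  {"gripper":0,"slide":[0,0,0],"spin":0.4},
  {"gripper":0,"slide":[0,0,0],"spin":0.3},
  {"gripper":0,"slide":[0,0,0],"spin":0},
  {"gripper":0,"slide":[0,0,0],"spin":0},
])

```text
clock: 12.0
ee_pos: [0.5576, 0.2186, 0.0841]
tcp_rot: [0.196, 0.981, -0.0, 0.001]
contact_force: [-0.8, -4.7, 12.4]
finger_gap: 0.0257
finger_force: 50.0
```

```bash
python3 - <<'E'
from h import *
move([.5569,.2187,.084],156.4)
P=manip.camera_params('wrist'); im=manip.read_camera('wrist'); cv2.imwrite('pics/w4.png',im[130:400,160:500])
np.save('w4P.npy',P,allow_pickle=True); cv2.imwrite('pics/w4f.png',im)
t=manip.read_camera('top'); a=cv2.resize(t[185:235,235:285],None,fx=8,fy=8,interpolation=cv2.INTER_CUBIC)
b=cv2.resize(im[150:300,220:420],None,fx=2,fy=2); o=np.zeros((400,800,3),np.uint8); o[:,:400]=a; o[:300,400:]=b; cv2.imwrite('pics/end.png',o)
E
```

```text
t 12.0 pos [0.5576 0.2186 0.0841] yaw 157.4 z [ 0.003 -0.001 -1.   ] q6 -0.89 F [-0.8 -4.7 12.4] M [-0.95  0.42  0.12]
slide [ 0.015 -0.004  0.001] spin 0.1245222655110041
```

View pics/end.png

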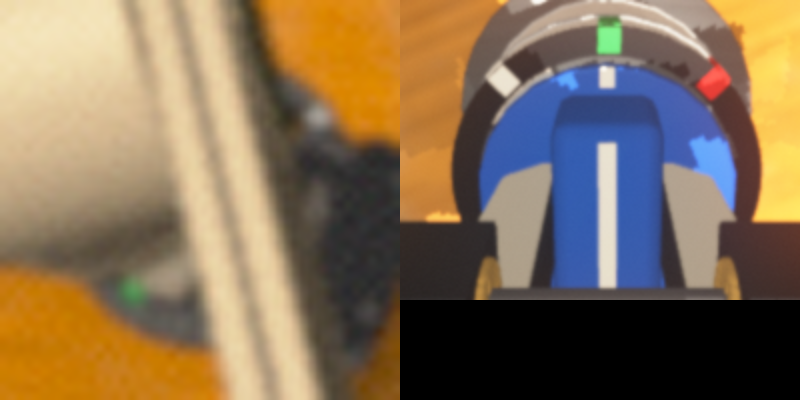

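The wrist crop shows the white line at column 607 and the flange's front mark at 607. They point at the green mark (610,38), with red at (713,82) well off. The readings put it about 1° short, so I'll trim and settle.

jog_arm([
  {"gripper":0,"slide":[0,0,0],"spin":0.12},
  {"gripper":0,"slide":[0,0,0],"spin":0},
  {"gripper":0,"slide":[0,0,0],"spin":0},
  {"gripper":0,"slide":[0,0,0],"spin":0},
])

```text
clock: 12.5
ee_pos: [0.5576, 0.2186, 0.0841]
tcp_rot: [0.204, 0.979, -0.0, 0.001]
contact_force: [-1.3, -4.1, 12.3]
finger_gap: 0.0255
finger_force: 50.0
```

```bash
python3 - <<'E'
from h import *
move([.5569,.2187,.084],156.4)
print(manip.hand_in())
E
```

```text
t 12.5 pos [0.5576 0.2186 0.0841] yaw 156.45 z [ 0.003 -0.001 -1.   ] q6 -0.87 F [-1.3 -4.1 12.3] M [-0.89  0.42  0.29]
slide [ 0.014 -0.004  0.002] spin 0.006235575363621848
the job is handed in; nothing more can be done
None
```

The smallest blue lid is in the canister, pressed fully down, turned clockwise to the green marks (within about 0.1° by the arm's reading) and still held there by the gripper; I handed the job in at 12.5 s.

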